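# Ready the steamer: key the tray onto the pot and set the heat wheel

### The job

Get the cooker ready for steaming: take the whisk off the pot and rest it in or across the blue bowl, then lift the steamer tray by its bar and set it gently on the pot with its notch over the pot's key tab, flat on the rim. Only when the tray is on, roll the knurled heat wheel with a fingertip to the fourth click from off, which brings its white line to the top. Leave the lid, bottle and cup where they are, and let go of everything.

Things in the scene. Friction and masses are not known exactly. Their poses are not given: they have to be found in the camera images.
- cooker: white electric cooker, fixed. Origin: on the worktop under the pot's axis; z up; its x axis points from the console (-x, towards the robot) to the key tab (+x). Round base 190 mm across, 45 mm high. Console from x = -200 to -130 mm, 130 mm wide along y; its two cheeks stand 66 mm high before and behind the wheel, each with a black tick at y = 0
- key (a point): key tab of the pot, at rim height (115 mm up), 84 mm from the pot's axis along the cooker's +x: an aluminium tab, outside the pot wall, 10 mm radially by 11 mm wide, rising 10 mm above the rim with a 6 mm wide, 5 mm higher nose on top. It enters the tray's notch
- wheel_top (a point): top of the heat wheel's rim when not pressed, 85 mm up, at (-165, 0, 85) mm in the cooker's frame, same axes. Wheel grey, finely knurled, 84 mm across, 30 mm wide, axle along the cooker's x, 43 mm up. Pressed, it sinks on a spring (about 1 N at first, then 1.2 N per mm, 8 mm at most)
- wheel (a joint): heat wheel, rad: 0 = off (end stop), grows as its top moves to the cooker's +y; 7 clicks of 0.5236, springs into the nearest click when let go (may hang if left midway); fourth click = 2.094, white line (rib across the rim) uppermost. Starts between off and click 2. A shut fingertip pressing the top down 5 mm and dragged along y turns it by friction, 22 mm a click, up to 2.5 N at the rim
- tray: round perforated aluminium steamer tray, 180 mm across, 0.2 to 0.4 kg, loose, starts on the stand. Origin: centre of its underside; z up. Spigot below: 145 mm across, 12 mm deep, foot tapered to 134 mm; drops into the pot. Flange 12 to 18 mm up rests on the pot's rim. Seated, the origin is 103 mm above the worktop on the pot's axis and its x axis agrees with the cooker's
- tray_bar (a point): middle of the tray's wooden carrying bar, 52 mm above the tray's underside on its axis, axes as the tray: a bar 90 mm long along the tray's y, 12 mm thick along x, 14 mm high, on two posts at y = +-38 mm, 27 mm free below it
- notch (a point): the tray's one notch: in the flange at the tray's +x, 17 mm wide, 14 mm deep, open to the edge. Point: its middle at the underside of the flange, 84 mm from the axis; meets the key point when seated
- whisk: flat stainless whisk, 200 mm long along its x, 0.06 to 0.12 kg, loose, starts lying flat across the pot's rim. Origin: middle of its length, at its underside, z up. Flat handle 24 mm wide and 16 mm high from x = -100 to +5 mm; head of flat 5 mm wire loops, 61 mm wide, from x = +5 to +100 mm. It balances at about x = -20 mm
- bowl: blue plastic bowl, loose, 0.25 kg, rim 156 mm across, 60 mm high, wall 4 mm. Origin: centre of its underside
- stand: wooden pot stand of crossed slats, about 150 mm square, 25 mm high, fixed; the tray starts on it. Origin: centre of its underside; the tray's start side (left or right) changes with the bowl's
- lid: bystander: aluminium pot lid lying upside down on its black knob, 168 mm across, 42 mm high, loose. Origin: centre of its underside
- bottle: bystander: green glass bottle, 68 mm across, 180 mm high, loose. Origin: centre of its underside
- mug: bystander: white cup without handle, 80 mm across, 85 mm high, loose. Origin: centre of its underside
- pot_rim (a point): centre of the mouth of the cooker's empty aluminium pot, 115 mm above the worktop, axes as the cooker. Pot 160 mm across outside, 152 mm inside, its inner floor 66 mm below the rim

How it is judged:
By the outcome, as a careful person would: the job done as asked, in the order asked, and still so for the second after the job is handed in, with the robot touching nothing.
It also fails if it takes over 72 s, if anything falls off the work surface, if the arm or the gripper's body presses on something with over 40 N, if the wrist force passes 120 N, or if a joint passes its speed limit or range.

### The arm

A 6-joint arm with a two-finger parallel gripper is mounted at the origin on the work surface. World frame = base frame: x ahead of the robot, y to its left, z up, the work surface at z = 0. Lengths are in m, angles in rad, forces in N, time in s.
With the tool pointing down it reaches from about 0.25 to 0.8 m from the base axis. Payload 3.9 kg.
Tool frame: the origin (TCP) lies at the very end of the fingers, on their centre line; the grasp point (between the pads) lies 19 mm behind it; z points along the fingers, y is the line along which they close (so a half turn about z gives the same grasp; the last joint's range is limited). The gripper opens to 85 mm and grips with 20 to 120 N. Pads are 22 mm wide; open, the fingers measure 114 mm over their backs; the gripper's body (76 mm by 85 mm) begins 54 mm behind the grasp point. The pads swing forward as they close: fully open they stand 13 mm farther back than shut.
Start: joints at [1.256, 0.26, -0.138, 1.173, 0, 1.571], TCP at [0.163, 0.499, 0.231] pointing down, gripper open.
Joint ranges: [-2.78, 2.78], [-0.83, 1.72], [-1.28, 1.37], [-1.9, 2.12], [-1.57, 1.48], [-3.14, 3.14]. Speed limits (rad/s): [2.57, 2.57, 3.14, 3.14, 3.14, 3.14].

### API

Orientations are given as a unit quaternion [x, y, z, w].
In Python, from plant import state, snapshot, sign_off gives the robot as it stands.
- The arm moves only by the tool apply_moves, never from a script. Its arguments are lists of equal length, an entry for each row: "dp": the shift along the tool's x, y, z normalised to -1 to 1, where 1 is 200 mm, a list of three; "rotation": the turn, a rotation vector about the tool's x, y, z normalised to -1 to 1, where 1 is 2 pi rad, a list of three. In form: {"dp": [[tx, ty, tz], ...], "rotation": [[ax, ay, az], ...]}. A call has 1 to 8 rows; each row is the pose to reach, as a shift and turn from the pose commanded when the call began, along the tool's axes at that moment, turning the shorter way round; what a row does not reach only later rows make up. A row lasts 1/10 s, in which the tool goes at most 50 mm and 8.59 degrees, less where a joint would pass 70% of its speed; a pose out of reach is approached as far as the arm can. A call with a number of a shift or a turn outside -1 to 1 is refused whole. A call with a gripper value outside its range is refused whole. "fingers" is the closure, from -1 (fully open) to 1 (shut), set as the call begins (left out, the last holds). The fingers move at their own pace and stop on an object; "newtons" is the grip in N (left out, the last holds). Time passes only in rows, so rows that repeat a pose let the fingers close. It gives the time, the measured TCP pose, the force, the opening and the grip force at its end, in the units of the state.
- state(): the state, without advancing time (a new reading comes with each control period).
- snapshot(name): name is "scene" or "top" or "wrist"; returns a dict with "frame" (480x640x3 uint8, red, green, blue), "K" (3x3 intrinsics, pixels), "rvec" (rotation vector, rad) and "tvec" (3), from world to camera coordinates, as OpenCV has them. Camera axes: x right, y down, z forward; pixel columns grow to the right and rows downward; lengths in m; the calibration is good to about 2 mm. A picture is of the moment at which its call begins. There is no depth.
- sign_off(): hands the job in; it is judged then, once.
The state is a dict: "time": time; "joint_pos": joint angles; "qvel": joint speeds; "tau": joint torques, N m; "ee_pos": TCP position; "ee_rot": TCP orientation; "wrist_force": force on the tool from outside, world axes, zero at the start; "torque": the same for the moment, N m; "gripper_width": opening from 0.0 (shut) to 1.0 (fully open); "grip_force": force on a finger pad.
Only numpy, scipy, OpenCV 4.12 (cv2) and the standard library are available. Lean on these libraries where they do the work, as an engineer would, in place of code of your own. Each camera call takes 0.05 s, during which the arm holds its last target. There are 200 camera calls.

## Working session

There is one attempt and no reset: what is moved stays moved. The work goes in short steps, Python scripts to look and compute and a tool call to move; the robot and the scene stay as the last step left them, time stands still between calls to the robot, and variables do not carry over. Pictures are saved under pics/ and viewed, at most 10 in all, crops included, and the job is handed in when it is done.

Besides the shell and the picture viewer there is one more tool, called after ">>>" as name(argument=value, ...), one argument or row to a line, values as JSON. apply_moves: Moves the arm, as the interface text tells. Its arguments: {"type":"object","properties":{"dp":{"type":"array"},"rotation":{"type":"array"},"fingers":{"type":"number"},"newtons":{"type":"number"}},"required":["dp","rotation"]}

```bash
mkdir -p pics; ls; cat > h.py <<'E'
import numpy as np, cv2
from plant import state, snapshot, sign_off
from scipy.spatial.transform import Rotation as R
def cam(n):
    s=snapshot(n); M=R.from_rotvec(np.ravel(s['rvec'])).as_matrix(); return s['frame'],np.array(s['K']),M,np.ravel(s['tvec'])
def ray(c,u,v,z):
    _,K,M,t=c; d=M.T@np.linalg.inv(K)@np.array([u,v,1.]); o=-M.T@t; return o+d*(z-o[2])/d[2]
def proj(c,p):
    _,K,M,t=c; q=K@(M@np.array(p)+t); return q[:2]/q[2]
def save(n,im): cv2.imwrite('pics/'+n+'.png',cv2.cvtColor(im,cv2.COLOR_RGB2BGR))
E
python3 - <<'E'
from h import *
for n in('top','scene'):
    c=cam(n); save(n+'0',c[0]); np.save(n+'0.npy',c[0]); print(n,-c[2].T@c[3],c[1][0,0],c[2][2])
print(state())
E
```

```text
pics
top [0.4436245  0.03536568 1.19744877] 442.26751097894027 [ 0.0475181  -0.0142737  -0.99876839]
scene [1.33025531 0.05073482 0.80472999] 499.25137719213234 [-0.75054881 -0.02403805 -0.66037766]
{'time': 0.1, 'joint_pos': array([ 1.25597504e+00,  2.60572634e-01, -1.39238686e-01,  1.17273853e+00,
       -1.80577801e-05,  1.57078926e+00]), 'qvel': array([ 0.00117413, -0.00180892,  0.00324159, -0.00048186, -0.00066155,
        0.00082475]), 'tau': array([-7.71066989e-04, -4.06507623e+01,  2.54527402e+01,  1.01316883e-02,
       -5.60924695e-05,  4.02808112e-06]), 'ee_pos': array([0.16237523, 0.49859747, 0.23057265]), 'ee_rot': array([ 1.56757833e-01,  9.87636681e-01, -8.67339073e-04, -1.28528556e-04]), 'wrist_force': array([-0.42335907, -0.33680106,  0.80414893]), 'torque': array([0.00158606, 0.00665892, 0.00363219]), 'grip_force': 0.0, 'gripper_width': 1.0002036427193108}
```

View pics/top0.png

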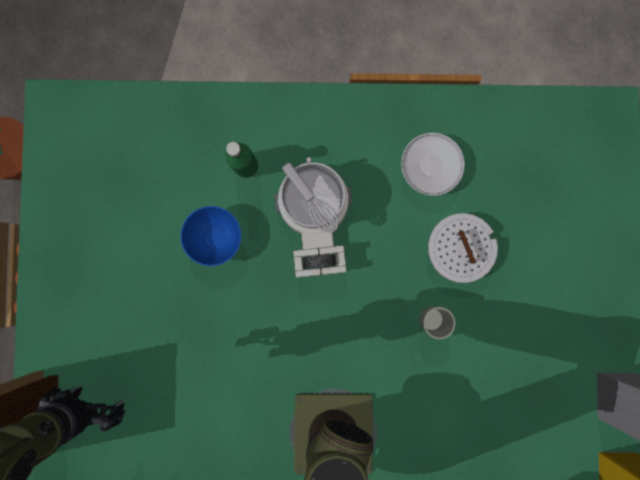

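View pics/scene0.png

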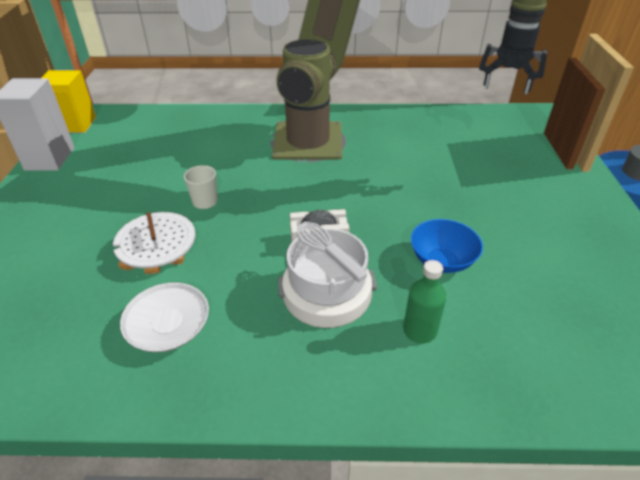

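The top view shows the pot at (313,198), the key near (309,160), the console at (320,262), the bowl at (211,236), and the tray at (463,248) with its notch to the right near (494,236). The whisk handle end is near (289,168) and its head near (330,225). Next I'll measure these with masks and an enlarged crop.

```bash
python3 - <<'E'
from h import *
c=cam('top'); im=c[0]
a=cv2.resize(im[145:285,265:365],None,fx=4,fy=4,interpolation=cv2.INTER_CUBIC)
b=cv2.resize(im[205:290,420:510],None,fx=4.4,fy=4.4,interpolation=cv2.INTER_CUBIC)
o=np.zeros((600,800,3),np.uint8); o[:560,:400]=a; o[:b.shape[0],402:402+b.shape[1]]=b[:,:398]; save('crop1',o)
hsv=cv2.cvtColor(im,cv2.COLOR_RGB2HSV)
def comps(m,lo,name,zc):
    n,l,s,ce=cv2.connectedComponentsWithStats(m.astype(np.uint8))
    for i in range(1,n):
        if s[i,4]>lo: 
            ct=max(cv2.findContours((l==i).astype(np.uint8),0,1)[0],key=cv2.contourArea)
            e=cv2.minEnclosingCircle(ct); p=ray(c,*e[0],zc)
            print(name,s[i],np.round(e[0],1),round(e[1],1),np.round(p,4), 'diam',round(np.linalg.norm(ray(c,e[0][0]+e[1],e[0][1],zc)-p)*2,4))
comps((hsv[...,0]>105)&(hsv[...,0]<125)&(hsv[...,1]>150),300,'bowl',.06)
w=(hsv[...,1]<60)&(hsv[...,2]>90); w[:120]=0; w[350:]=0;w[:,:150]=0;w[:,550:]=0
comps(w,60,'white',.115)
br=(hsv[...,0]<20)&(hsv[...,1]>100); br[:200]=0;br[300:]=0;br[:,:420]=0;br[:,510:]=0
ys,xs=np.where(br); 
r=cv2.minAreaRect(np.c_[xs,ys].astype(np.float32)); print(r)
ws=[ray(c,*p,.077+.007)for p in cv2.boxPoints(r)]; print(np.round(ws,4),np.mean(ws,0))
E
```

```text
bowl [ 181  206   60   60 2776] [210.4 235.5] 29.9 [0.5164 0.3202 0.06  ] diam 0.1532
white [ 401  132   64   64 3213] [432.4 163.8] 32.2 [ 0.6955 -0.2386  0.115 ] diam 0.1607
white [226 141  14  15 164] [232.5 148.2] 7.2 [0.7292 0.2563 0.115 ] diam 0.0356
white [ 275  157   74  121 5507] [314.7 218.1] 61.8 [0.5577 0.0519 0.115 ] diam 0.304
white [ 428  213   70   70 3676] [462.4 247.7] 35.4 [ 0.4878 -0.3118  0.115 ] diam 0.1751
white [423 307  33  32 487] [439.  322.6] 16.3 [ 0.3045 -0.2532  0.115 ] diam 0.0799
((467.1034240722656, 246.75865173339844), (32.6823844909668, 3.71390700340271), 68.19859313964844)
[[ 0.5281 -0.3143  0.084 ]
 [ 0.5317 -0.3231  0.084 ]
 [ 0.455  -0.3533  0.084 ]
 [ 0.4515 -0.3445  0.084 ]] [ 0.4915651  -0.33378215  0.084     ]
```

View pics/crop1.png

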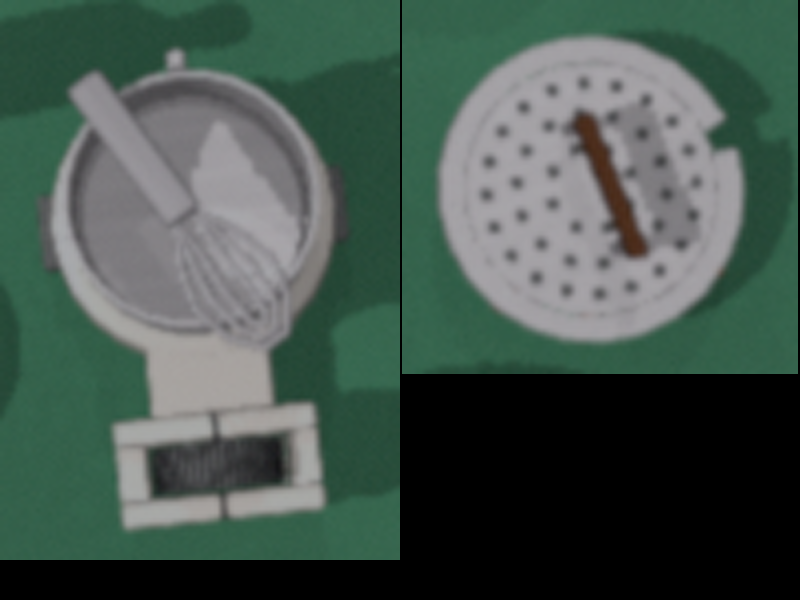

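The crop shows the whisk handle from crop pixel (88,85) to (180,213) with the head tip at (275,340). The key nose is at (176,52) and the cheek ticks at (214,425) and (224,503). The tray's notch is at (725,133), and the bar runs from (580,115) to (637,252).

```bash
python3 - <<'E'
from h import *
c=cam('top'); f=lambda x,y,z:ray(c,265+x/4-.4,145+y/4-.4,z)
g=lambda x,y,z:ray(c,420+(x-402)/4.4-.4,205+y/4.4-.4,z)
key=f(176,52,.13); t1=f(214,425,.066); t2=f(224,503,.066); rim=f(195,199,.115)
print('key',key,'ticks',t1,t2,'rim',rim, 'rimdiam',f(322,199,.115)-f(70,199,.115),f(195,70,.115)-f(195,328,.115))
print('dist key-rim',np.linalg.norm((key-rim)[:2]),'rim-tickmid',np.linalg.norm((rim-(t1+t2)/2)[:2]))
for n,d in(('key-tick',key-(t1+t2)/2),('key-rim',key-rim),('rim-tick',rim-(t1+t2)/2)): print(n,np.linalg.norm(d[:2]),np.degrees(np.arctan2(d[1],d[0])))
h1=f(88,85,.131);h2=f(180,213,.131);he=f(275,340,.118)
d=h1-h2;print('whisk',h1,h2,he,np.linalg.norm(d),np.degrees(np.arctan2(d[1],d[0])),np.linalg.norm(h1-he))
tc=ray(c,462.4,247.7,.043); n=g(725,133,.043); b1=g(580,115,.084);b2=g(637,252,.084)
print('tray',tc,n,np.degrees(np.arctan2(*(n-tc)[1::-1])),np.linalg.norm(n-tc),'bar',(b1+b2)/2,np.linalg.norm(b1-b2),np.degrees(np.arctan2(*(b1-b2)[1::-1])))
s=cam('scene')
for p in(key,rim,(b1+b2)/2,h1): print(proj(s,p))
E
```

```text
key [0.70410345 0.06788483 0.13      ] ticks [0.47889655 0.04336187 0.066     ] [0.42913395 0.03657993 0.066     ] rim [0.61645198 0.05582563 0.115     ] rimdiam [ 0.00144865 -0.15507018  0.        ] [0.1598452  0.00136364 0.        ]
dist key-rim 0.08847713860131372 rim-tickmid 0.16320864796724954
key-tick 0.2516411977640893 6.368785144243528
key-rim 0.08847713860131372 7.833651098596224
rim-tick 0.16320864796724954 5.5747268701053905
whisk [0.68302679 0.121129   0.131     ] [0.60527129 0.06453954 0.131     ] [0.52958845 0.00609025 0.118     ] 0.09616800609319358 36.04664955510695 0.19221404490335267
tray [ 0.49070661 -0.33497673  0.043     ] [ 0.52520552 -0.41611312  0.043     ] -66.96496838802987 0.08816625907025577 bar [ 0.49270704 -0.33233493  0.084     ] 0.08503124526221374 22.341113776895547
[332.93410044 281.68013058]
[326.30539517 254.25891807]
[152.15688533 224.4308991 ]
[361.46791717 273.20885739]
```

```bash
cat >> h.py <<'E'
def down(a):
    a=np.radians(a); y=np.array([np.cos(a),np.sin(a),0]); z=np.array([0,0,-1.]); return R.from_matrix(np.c_[np.cross(y,z),y,z])
def yaw(q): v=R.from_quat(q).as_matrix()[:,1]; return np.degrees(np.arctan2(v[1],v[0]))
def plan(*wps):
    """wps: (x,y,z,yaw_y_deg); prints each leg in move units, from the measured pose on"""
    s=state(); p=np.array(s['ee_pos']); q=R.from_quat(s['ee_rot'])
    print('now',round(s['time'],2),np.round(p,4),round(yaw(s['ee_rot']),1),'F',np.round(s['wrist_force'],1),'w',round(s['gripper_width'],3),round(s['grip_force'],1))
    for w in wps:
        t=np.array(w[:3]); r=down(w[3]); d=q.inv().apply(t-p); a=(q.inv()*r).as_rotvec()
        print(np.round(d/.2,3).tolist(),np.round(a/2/np.pi,4).tolist(),'rows',int(np.ceil(max(np.linalg.norm(d)/.05,np.degrees(np.linalg.norm(a))/8.59)))); p,q=t,r
E
python3 - <<'E'
from h import *
A=np.array([.163,.499,.231,72]);B=np.array([.623,.076,.231,-54])
plan(*[A+(B-A)*k/4 for k in(1,2,3,4)],(.623,.076,.109,-54))
E
```

```text
now 0.25 [0.1624 0.4989 0.2309] 72.0 F [-0.5 -1.2 -0.4] w 1.004 0.0
[-0.713, -0.323, -0.0] [-0.0001, 0.0, 0.0874] rows 4
[-0.775, 0.094, 0.0] [0.0, 0.0, 0.0875] rows 4
[-0.612, 0.485, 0.0] [0.0, 0.0, 0.0875] rows 4
[-0.268, 0.734, 0.0] [0.0, 0.0, 0.0875] rows 4
[-0.0, 0.0, 0.61] [0.0, 0.0, 0.0] rows 3
```

>>> apply_moves(
  dp=[
    [-0.713, -0.323, 0],
    [-0.713, -0.323, 0],
    [-0.713, -0.323, 0],
    [-0.713, -0.323, 0],
    [-0.713, -0.323, 0],
  ],
  rotation=[
    [0, 0, 0.0874],
    [0, 0, 0.0874],
    [0, 0, 0.0874],
    [0, 0, 0.0874],
    [0, 0, 0.0874],
  ],
  fingers=0,
  newtons=30,
)

```text
time: 0.75
ee_pos: [0.2792, 0.3923, 0.2313]
ee_rot: [0.42, 0.907, -0.0, -0.0]
wrist_force: [-0.1, -0.4, -0.4]
gripper_width: 0.5
grip_force: 0.0
```

>>> apply_moves(
  dp=[
    [-0.775, 0.094, 0],
    [-0.775, 0.094, 0],
    [-0.775, 0.094, 0],
    [-0.775, 0.094, 0],
    [-0.775, 0.094, 0],
  ],
  rotation=[
    [0, 0, 0.0875],
    [0, 0, 0.0875],
    [0, 0, 0.0875],
    [0, 0, 0.0875],
    [0, 0, 0.0875],
  ],
)

```text
time: 1.25
ee_pos: [0.3937, 0.2878, 0.2311]
ee_rot: [0.649, 0.761, 0.0, -0.0]
wrist_force: [-0.4, -0.2, 0.2]
gripper_width: 0.499
grip_force: 0.0
```

>>> apply_moves(
  dp=[
    [-0.612, 0.485, 0],
    [-0.612, 0.485, 0],
    [-0.612, 0.485, 0],
    [-0.612, 0.485, 0],
    [-0.612, 0.485, 0],
  ],
  rotation=[
    [0, 0, 0.0875],
    [0, 0, 0.0875],
    [0, 0, 0.0875],
    [0, 0, 0.0875],
    [0, 0, 0.0875],
  ],
)

```text
time: 1.75
ee_pos: [0.5084, 0.1829, 0.2309]
ee_rot: [0.831, 0.557, -0.0, -0.0]
wrist_force: [-1.0, -0.2, 1.1]
gripper_width: 0.499
grip_force: 0.0
```

>>> apply_moves(
  dp=[
    [-0.268, 0.734, 0],
    [-0.268, 0.734, 0],
    [-0.268, 0.734, 0],
    [-0.268, 0.734, 0],
    [-0.268, 0.734, 0],
    [-0.268, 0.734, 0],
    [-0.268, 0.734, 0],
  ],
  rotation=[
    [0, 0, 0.0875],
    [0, 0, 0.0875],
    [0, 0, 0.0875],
    [0, 0, 0.0875],
    [0, 0, 0.0875],
    [0, 0, 0.0875],
    [0, 0, 0.0875],
  ],
)

```text
time: 2.45
ee_pos: [0.6219, 0.0786, 0.2315]
ee_rot: [0.95, 0.312, -0.0, -0.0]
wrist_force: [-0.6, 0.0, -0.2]
gripper_width: 0.503
grip_force: 0.0
```

>>> apply_moves(
  dp=[
    [0, 0.014, 0.2],
    [0, 0.014, 0.4],
    [0, 0.014, 0.58],
    [0, 0.014, 0.612],
    [0, 0.014, 0.612],
  ],
  rotation=[
    [0, 0, 0],
    [0, 0, 0],
    [0, 0, 0],
    [0, 0, 0],
    [0, 0, 0],
  ],
)

```text
time: 2.95
ee_pos: [0.6232, 0.0752, 0.1084]
ee_rot: [0.951, 0.31, -0.001, -0.0]
wrist_force: [0.2, 0.5, 0.1]
gripper_width: 0.501
grip_force: 0.0
```

>>> apply_moves(
  dp=[
    [0, 0, 0],
    [0, 0, 0],
    [0, 0, 0],
    [0, 0, 0],
    [0, 0, 0],
  ],
  rotation=[
    [0, 0, 0],
    [0, 0, 0],
    [0, 0, 0],
    [0, 0, 0],
    [0, 0, 0],
  ],
  fingers=1,
  newtons=35,
)

```text
time: 3.45
ee_pos: [0.6265, 0.0748, 0.1115]
ee_rot: [0.951, 0.309, 0.002, 0.0]
wrist_force: [-1.5, 1.1, 6.4]
gripper_width: 0.272
grip_force: 35.9
```

>>> apply_moves(
  dp=[
    [0, 0, -0.1],
    [0, 0, -0.25],
    [0, 0, -0.4],
    [0, 0, -0.6],
    [0, 0, -0.7],
    [0, 0, -0.7],
  ],
  rotation=[
    [0, 0, 0],
    [0, 0, 0],
    [0, 0, 0],
    [0, 0, 0],
    [0, 0, 0],
    [0, 0, 0],
  ],
)

```text
time: 4.05
ee_pos: [0.6272, 0.0743, 0.2535]
ee_rot: [0.951, 0.309, 0.004, 0.001]
wrist_force: [0.1, 0.2, -1.4]
gripper_width: 0.272
grip_force: 35.0
```

```bash
python3 - <<'E'
from h import *
plan((.58,.204,.25,-54),(.534,.333,.2,-54),(.534,.333,.065,-54))
E
```

```text
now 4.05 [0.6272 0.0743 0.2535] -54.0 F [ 0.1  0.2 -1.4] w 0.272 35.0
[0.19, -0.663, 0.016] [0.0007, -0.0012, -0.0] rows 3
[0.193, -0.657, 0.25] [0.0, 0.0, 0.0] rows 3
[0.0, 0.0, 0.675] [0.0, 0.0, 0.0] rows 3
```

>>> apply_moves(
  dp=[
    [0.05, -0.17, 0],
    [0.1, -0.36, 0.01],
    [0.15, -0.55, 0.016],
    [0.19, -0.663, 0.016],
    [0.19, -0.663, 0.016],
  ],
  rotation=[
    [0, 0, 0],
    [0, 0, 0],
    [0, 0, 0],
    [0, 0, 0],
    [0, 0, 0],
  ],
)

```text
time: 4.55
ee_pos: [0.5758, 0.2066, 0.2441]
ee_rot: [0.95, 0.311, -0.001, -0.0]
wrist_force: [0.5, -0.8, -1.2]
gripper_width: 0.27
grip_force: 35.0
```

>>> apply_moves(
  dp=[
    [0.05, -0.17, 0.06],
    [0.1, -0.36, 0.15],
    [0.15, -0.55, 0.2],
    [0.193, -0.657, 0.25],
    [0.193, -0.657, 0.25],
    [0.193, -0.657, 0.25],
  ],
  rotation=[
    [0, 0, 0],
    [0, 0, 0],
    [0, 0, 0],
    [0, 0, 0],
    [0, 0, 0],
    [0, 0, 0],
  ],
)

```text
time: 5.15
ee_pos: [0.5313, 0.332, 0.1945]
ee_rot: [0.951, 0.309, -0.001, 0.001]
wrist_force: [0.0, -0.7, -0.8]
gripper_width: 0.272
grip_force: 35.0
```

>>> apply_moves(
  dp=[
    [0, 0, 0.15],
    [0, 0, 0.3],
    [0, 0, 0.45],
    [0, 0, 0.55],
    [0, 0, 0.62],
    [0, 0, 0.66],
    [0, 0, 0.675],
    [0, 0, 0.675],
  ],
  rotation=[
    [0, 0, 0],
    [0, 0, 0],
    [0, 0, 0],
    [0, 0, 0],
    [0, 0, 0],
    [0, 0, 0],
    [0, 0, 0],
    [0, 0, 0],
  ],
)

```text
time: 5.95
ee_pos: [0.5322, 0.3322, 0.061]
ee_rot: [0.951, 0.308, 0.0, 0.0]
wrist_force: [0.5, 0.9, -0.4]
gripper_width: 0.273
grip_force: 35.0
```

```bash
python3 - <<'E'
from h import *
c=cam('scene'); save('place',cv2.resize(c[0][120:360,300:620],None,fx=2,fy=2)); plan()
E
```

```text
now 6.0 [0.5324 0.3327 0.0615] -54.0 F [ 0.4  0.  -1.2] w 0.271 35.0
```

View pics/place.png

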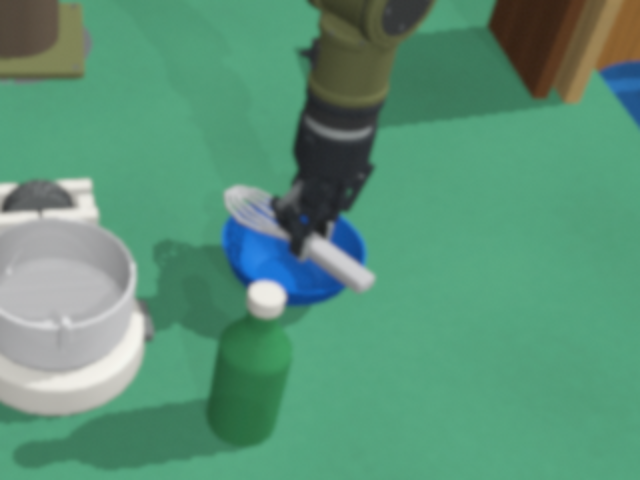

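The picture shows the whisk held squarely above the blue bowl. The head at crop pixel (250,205) and the handle end at (360,275) both reach over the rim.

>>> apply_moves(
  dp=[
    [0, 0, 0.008],
    [0, 0, 0.016],
    [0, 0, 0.024],
    [0, 0, 0.03],
    [0, 0, 0.03],
  ],
  rotation=[
    [0, 0, 0],
    [0, 0, 0],
    [0, 0, 0],
    [0, 0, 0],
    [0, 0, 0],
  ],
)

```text
time: 6.5
ee_pos: [0.5321, 0.3332, 0.0565]
ee_rot: [0.951, 0.309, 0.001, -0.0]
wrist_force: [-1.8, -1.1, 8.2]
gripper_width: 0.272
grip_force: 36.1
```

>>> apply_moves(
  dp=[
    [0, 0, 0],
    [0, 0, 0],
    [0, 0, 0],
    [0, 0, 0],
  ],
  rotation=[
    [0, 0, 0],
    [0, 0, 0],
    [0, 0, 0],
    [0, 0, 0],
  ],
  fingers=0.1,
)

```text
time: 6.9
ee_pos: [0.5315, 0.3329, 0.0545]
ee_rot: [0.951, 0.309, -0.0, 0.0]
wrist_force: [-0.7, -0.0, 0.8]
gripper_width: 0.451
grip_force: 0.0
```

>>> apply_moves(
  dp=[
    [0, 0, -0.1],
    [0, 0, -0.25],
    [0, 0, -0.45],
    [0, 0, -0.7],
    [0, 0, -0.95],
    [0, 0, -0.95],
  ],
  rotation=[
    [0, 0, 0],
    [0, 0, 0],
    [0, 0, 0],
    [0, 0, 0],
    [0, 0, 0],
    [0, 0, 0],
  ],
)

```text
time: 7.5
ee_pos: [0.5351, 0.3351, 0.253]
ee_rot: [0.951, 0.309, 0.007, -0.002]
wrist_force: [-0.4, 0.8, 0.5]
gripper_width: 0.452
grip_force: 0.0
```

```bash
python3 - <<'E'
from h import *
# tray yaw y=22; grasp closes across x -> tool y at -68 
A=np.array([.532,.333,.245,-54]);B=np.array([.4915,-.333,.2,-68]);W=[A+(B-A)*k/4 for k in(1,2,3,4)]
plan(*W,(.4915,-.333,.075,-68))
E
```

```text
now 7.5 [0.5351 0.3351 0.253 ] -54.0 F [-0.4  0.8  0.5] w 0.452 0.0
[-0.55, 0.643, 0.089] [0.0001, -0.0023, 0.0097] rows 4
[-0.49, 0.675, 0.056] [0.0, 0.0, 0.0097] rows 4
[-0.448, 0.704, 0.056] [0.0, 0.0, 0.0097] rows 4
[-0.404, 0.73, 0.056] [0.0, 0.0, 0.0097] rows 4
[0.0, 0.0, 0.625] [0.0, 0.0, 0.0] rows 3
```

>>> apply_moves(
  dp=[
    [-0.55, 0.643, 0.089],
    [-0.55, 0.643, 0.089],
    [-0.55, 0.643, 0.089],
    [-0.55, 0.643, 0.089],
    [-0.55, 0.643, 0.089],
  ],
  rotation=[
    [0, -0.0023, 0.0097],
    [0, -0.0023, 0.0097],
    [0, -0.0023, 0.0097],
    [0, -0.0023, 0.0097],
    [0, -0.0023, 0.0097],
  ],
  fingers=0,
)

```text
time: 8.0
ee_pos: [0.5172, 0.1612, 0.2262]
ee_rot: [0.961, 0.278, -0.008, 0.003]
wrist_force: [0.6, 1.4, 0.4]
gripper_width: 0.503
grip_force: 0.0
```

>>> apply_moves(
  dp=[
    [-0.49, 0.675, 0.056],
    [-0.49, 0.675, 0.056],
    [-0.49, 0.675, 0.056],
    [-0.49, 0.675, 0.056],
    [-0.49, 0.675, 0.056],
  ],
  rotation=[
    [0, 0, 0.0097],
    [0, 0, 0.0097],
    [0, 0, 0.0097],
    [0, 0, 0.0097],
    [0, 0, 0.0097],
  ],
)

```text
time: 8.5
ee_pos: [0.5081, -0.0038, 0.2168]
ee_rot: [0.968, 0.249, -0.007, 0.002]
wrist_force: [-0.4, 0.2, -0.3]
gripper_width: 0.5
grip_force: 0.0
```

>>> apply_moves(
  dp=[
    [-0.448, 0.704, 0.056],
    [-0.448, 0.704, 0.056],
    [-0.448, 0.704, 0.056],
    [-0.448, 0.704, 0.056],
    [-0.448, 0.704, 0.056],
  ],
  rotation=[
    [0, 0, 0.0097],
    [0, 0, 0.0097],
    [0, 0, 0.0097],
    [0, 0, 0.0097],
    [0, 0, 0.0097],
  ],
)

```text
time: 9.0
ee_pos: [0.4987, -0.17, 0.207]
ee_rot: [0.975, 0.22, -0.007, 0.003]
wrist_force: [0.3, 0.1, -0.0]
gripper_width: 0.501
grip_force: 0.0
```

>>> apply_moves(
  dp=[
    [-0.404, 0.73, 0.056],
    [-0.404, 0.73, 0.056],
    [-0.404, 0.73, 0.056],
    [-0.404, 0.73, 0.056],
    [-0.404, 0.73, 0.056],
    [-0.404, 0.73, 0.056],
    [-0.404, 0.73, 0.056],
  ],
  rotation=[
    [0, 0, 0.0097],
    [0, 0, 0.0097],
    [0, 0, 0.0097],
    [0, 0, 0.0097],
    [0, 0, 0.0097],
    [0, 0, 0.0097],
    [0, 0, 0.0097],
  ],
)

```text
time: 9.7
ee_pos: [0.4883, -0.3334, 0.1978]
ee_rot: [0.981, 0.192, -0.007, 0.002]
wrist_force: [0.2, -0.6, 0.1]
gripper_width: 0.5
grip_force: 0.0
```

```bash
python3 - <<'E'
from h import *
c=cam('wrist'); save('w1',c[0]); plan((.4915,-.333,.059,-68))
for p in((.4915,-.333,.084),(.4915,-.333,.043)): print(proj(c,p))
t=cam('top'); save('t2',cv2.resize(t[0][140:300,160:380],None,fx=3,fy=3))
# cooker check without whisk: key nose
E
```

```text
now 9.75 [ 0.4883 -0.3336  0.198 ] -67.8 F [-0.3  0.7 -0.6] w 0.506 0.0
[0.026, 0.002, 0.694] [0.0004, 0.0022, 0.0005] rows 3
[324.11033739 217.28930643]
[323.83888358 202.79769299]
```

View pics/w1.png

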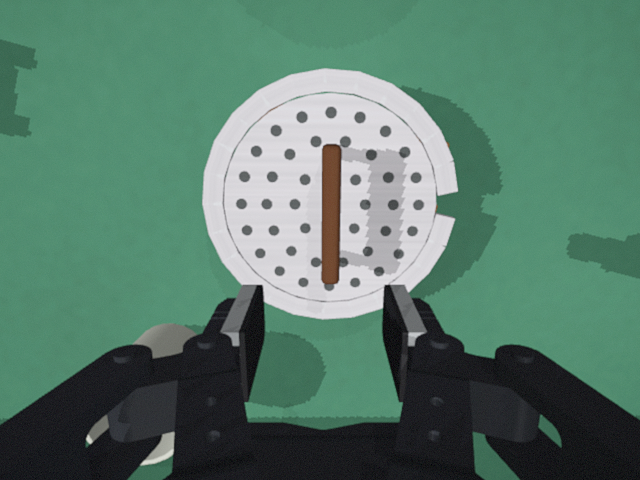

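View pics/t2.png

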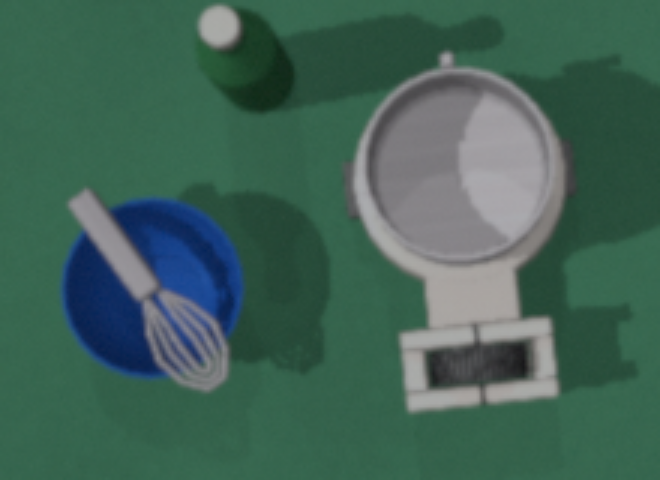

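The wrist view shows the bar from (331,144) to (330,284), parallel to the pads, with the notch at (447,204). The top view shows the whisk resting across the bowl and the pot empty. I'll refine the tray and cooker poses from these pictures.

```bash
python3 - <<'E'
from h import *
from scipy.optimize import least_squares
c=cam('wrist'); 
b1=ray(c,331.5,145,.084);b2=ray(c,330,283,.084); d=b1-b2
print('bar',(b1+b2)/2,np.linalg.norm(d),np.degrees(np.arctan2(d[1],d[0])))
def circ(P): 
    r=least_squares(lambda q:np.hypot(P[:,0]-q[0],P[:,1]-q[1])-q[2],[*P.mean(0),.08],loss='soft_l1',f_scale=.001); return r.x,np.std(r.fun)
h=cv2.cvtColor(c[0],cv2.COLOR_RGB2HSV); m=((h[...,1]<40)&(h[...,2]>130)).astype(np.uint8); m[322:]=0
ct=max(cv2.findContours(m,0,1)[0],key=cv2.contourArea)[:,0]
P=np.array([ray(c,*p,.043)[:2] for p in ct if p[1]<300]); print('tray circ',circ(P))
tc=circ(P)[0]
n=ray(c,456,203.5,.043)[:2]; n2=ray(c,437,203.5,.043)[:2]
for q in(n,n2): print('notch',q,np.hypot(*(q-tc[:2])),np.degrees(np.arctan2(*(q-tc[:2])[::-1])))
# pot from top view
t=cam('top'); f=lambda x,y,z:ray(t,160+x/3-.33,140+y/3-.33,z)
k=f(446,60,.13); t1=f(477,333,.066);t2=f(483,395,.066)
# rim inner dark->bright: fit a few read points of the outer rim
O=np.array([f(x,y,.115)[:2] for x,y in((459,67),(562,160),(357,165),(461,263))]); print('pot',circ(O),'key',k,'ticks',t1,t2)
d=k-(t1+t2)/2; print(np.linalg.norm(d[:2]),np.degrees(np.arctan2(d[1],d[0])))
# console edge angle in image: cheeks corners
for a,b in(((401,333),(550,319)),((407,411),(557,396))):
    d=f(*a,.066)-f(*b,.066); print('edge',np.linalg.norm(d),np.degrees(np.arctan2(d[1],d[0]))-90, (f(*a,.066)+f(*b,.066))/2)
print(state()['ee_pos'])
E
```

```text
bar [ 0.49294133 -0.33730777  0.084     ] 0.08808000243926267 21.872350098825223
tray circ (array([ 0.49291177, -0.3365867 ,  0.08967374]), np.float64(0.003751285025606776))
notch [ 0.52643122 -0.42100205] 0.0908267802670737 -68.34308055516502
notch [ 0.52132135 -0.40844696] 0.0772722494286489 -68.4288964937138
pot (array([0.61604282, 0.05696146, 0.08255525]), np.float64(0.0015975314012848783)) key [0.69899958 0.06848012 0.13      ] ticks [0.47936816 0.04190741 0.066     ] [0.42662037 0.03638173 0.066     ]
0.2477482348863247 6.800274693138535
edge 0.12764444850095472 5.804644567213188 [0.48533943 0.04316633 0.066     ]
edge 0.1282272270806909 6.083197049778235 [0.41940349 0.03710689 0.066     ]
[ 0.48803677 -0.33443095  0.19804592]
```

```bash
python3 - <<'E'
from h import *
plan((.493,-.3365,.059,-68.1))
E
```

```text
now 9.9 [ 0.488  -0.3344  0.198 ] -67.9 F [0.4 0.2 0.2] w 0.501 0.0
[0.029, 0.017, 0.695] [0.0005, 0.0022, 0.0007] rows 3
```

>>> apply_moves(
  dp=[
    [0.029, 0.017, 0.2],
    [0.029, 0.017, 0.4],
    [0.029, 0.017, 0.55],
    [0.029, 0.017, 0.65],
    [0.029, 0.017, 0.695],
    [0.029, 0.017, 0.695],
    [0.029, 0.017, 0.695],
  ],
  rotation=[
    [0, 0.0022, 0.0007],
    [0, 0.0022, 0.0007],
    [0, 0.0022, 0.0007],
    [0, 0.0022, 0.0007],
    [0, 0.0022, 0.0007],
    [0, 0.0022, 0.0007],
    [0, 0.0022, 0.0007],
  ],
)

```text
time: 10.6
ee_pos: [0.4934, -0.3381, 0.0597]
ee_rot: [0.982, 0.189, 0.001, 0.002]
wrist_force: [0.5, -0.5, -0.1]
gripper_width: 0.502
grip_force: 0.0
```

>>> apply_moves(
  dp=[
    [0, 0, 0],
    [0, 0, 0],
    [0, 0, 0],
    [0, 0, 0],
    [0, 0, 0],
  ],
  rotation=[
    [0, 0, 0],
    [0, 0, 0],
    [0, 0, 0],
    [0, 0, 0],
    [0, 0, 0],
  ],
  fingers=1,
  newtons=70,
)

```text
time: 11.1
ee_pos: [0.4936, -0.3383, 0.0602]
ee_rot: [0.982, 0.189, 0.001, 0.002]
wrist_force: [1.0, 2.0, 6.0]
gripper_width: 0.124
grip_force: 70.0
```

>>> apply_moves(
  dp=[
    [0, 0, -0.06],
    [0, 0, -0.16],
    [0, 0, -0.3],
    [0, 0, -0.48],
    [0, 0, -0.66],
    [0, 0, -0.82],
    [0, 0, -0.9],
    [0, 0, -0.9],
  ],
  rotation=[
    [0, 0, 0],
    [0, 0, 0],
    [0, 0, 0],
    [0, 0, 0],
    [0, 0, 0],
    [0, 0, 0],
    [0, 0, 0],
    [0, 0, 0],
  ],
)

```text
time: 11.9
ee_pos: [0.4937, -0.3383, 0.2421]
ee_rot: [0.982, 0.189, 0.002, 0.004]
wrist_force: [0.3, 0.6, -1.9]
gripper_width: 0.125
grip_force: 69.0
```

```bash
python3 - <<'E'
from h import *
A=np.array([.493,-.3365,.236,-68.1]);B=np.array([.617,.0577,.23,6.3])
plan(*[A+(B-A)*k/3 for k in(1,2,3)])
c=cam('wrist'); h=c[0]; np.save('w2.npy',h); save('w2',h)
E
```

```text
now 11.9 [ 0.4937 -0.3383  0.2421] -68.2 F [ 0.3  0.6 -1.9] w 0.125 69.0
[0.435, -0.543, 0.037] [0.0013, -0.0002, -0.0692] rows 3
[0.62, -0.3, 0.01] [0.0, 0.0, -0.0689] rows 3
[0.689, -0.012, 0.01] [0.0, 0.0, -0.0689] rows 3
```

View pics/w2.png

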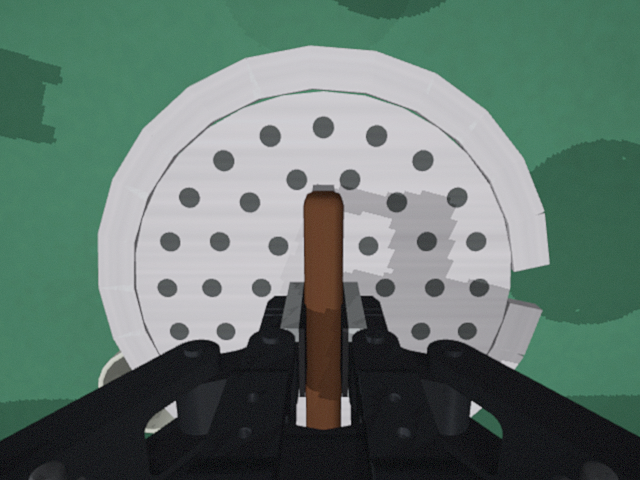

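The tray is held level with the bar vertical at column 323. The notch is at right, between (540,265) and (540,303).

```bash
python3 - <<'E'
from h import *
from scipy.optimize import least_squares
c=cam('wrist'); s=state(); z=s['ee_pos'][2]-.0172
h=cv2.cvtColor(c[0],cv2.COLOR_RGB2HSV); m=((h[...,1]<40)&(h[...,2]>130)).astype(np.uint8); m[255:]=0
ct=max(cv2.findContours(m,0,1)[0],key=cv2.contourArea)[:,0]
P=np.array([ray(c,*p,z)[:2] for p in ct if p[1]<250])
r=least_squares(lambda q:np.hypot(P[:,0]-q[0],P[:,1]-q[1])-.0895,[*s['ee_pos'][:2]],loss='soft_l1',f_scale=.001); tc=r.x
r3=least_squares(lambda q:np.hypot(P[:,0]-q[0],P[:,1]-q[1])-q[2],[*tc,.09],loss='soft_l1',f_scale=.001).x
n=ray(c,545,284,z)[:2]; n2=ray(c,512,285,z)[:2]
print('tray',tc,r3,np.median(abs(r.fun)),'ee',s['ee_pos'],yaw(s['ee_rot']))
M=R.from_quat(s['ee_rot']); print('offset tool axes mm',1e3*M.inv().apply([*(tc-s['ee_pos'][:2]),0]))
for q in(n,n2): print('notch',np.hypot(*(q-tc)),np.degrees(np.arctan2(*(q-tc)[::-1])))
E
```

```text
tray [ 0.49274923 -0.33783722] [ 0.49038507 -0.33877699  0.09155712] 0.0008905038765600268 ee [ 0.49214717 -0.33714171  0.23833383] -68.22212476113575
offset tool axes mm [0.30105912 0.86924296 0.00214074]
notch 0.09059765303699939 -68.20161485682729
notch 0.07713421506592132 -68.5029364407713
```

>>> apply_moves(
  dp=[
    [0.12, -0.15, 0.01],
    [0.28, -0.35, 0.02],
    [0.435, -0.543, 0.03],
    [0.435, -0.543, 0.037],
    [0.435, -0.543, 0.037],
  ],
  rotation=[
    [0, 0, -0.02],
    [0, 0, -0.04],
    [0, 0, -0.06],
    [0.0013, 0, -0.0692],
    [0.0013, 0, -0.0692],
  ],
)

```text
time: 12.5
ee_pos: [0.5321, -0.2023, 0.2286]
ee_rot: [0.918, 0.398, -0.003, -0.004]
wrist_force: [0.3, 0.4, -2.3]
gripper_width: 0.123
grip_force: 69.1
```

>>> apply_moves(
  dp=[
    [0.2, -0.1, 0.005],
    [0.4, -0.2, 0.01],
    [0.62, -0.3, 0.01],
    [0.62, -0.3, 0.01],
    [0.62, -0.3, 0.01],
  ],
  rotation=[
    [0, 0, -0.02],
    [0, 0, -0.04],
    [0, 0, -0.06],
    [0, 0, -0.0689],
    [0, 0, -0.0689],
  ],
)

```text
time: 13.0
ee_pos: [0.5739, -0.0725, 0.2279]
ee_rot: [0.812, 0.584, -0.002, -0.003]
wrist_force: [-0.4, -0.2, -3.0]
gripper_width: 0.126
grip_force: 69.1
```

>>> apply_moves(
  dp=[
    [0.25, -0.01, 0.01],
    [0.45, -0.01, 0.01],
    [0.6, -0.012, 0.01],
    [0.689, -0.012, 0.01],
    [0.689, -0.012, 0.01],
    [0.689, -0.012, 0.01],
    [0.689, -0.012, 0.01],
  ],
  rotation=[
    [0, 0, -0.02],
    [0, 0, -0.04],
    [0, 0, -0.06],
    [0, 0, -0.0689],
    [0, 0, -0.0689],
    [0, 0, -0.0689],
    [0, 0, -0.0689],
  ],
)

```text
time: 13.7
ee_pos: [0.6153, 0.0568, 0.2274]
ee_rot: [0.668, 0.744, -0.0, -0.003]
wrist_force: [0.1, -1.2, -2.2]
gripper_width: 0.126
grip_force: 69.1
```

```bash
python3 - <<'E'
from h import *
plan((.617,.0577,.2,6.3))
E
```

```text
now 13.7 [0.6153 0.0568 0.2274] 6.1 F [ 0.1 -1.2 -2.2] w 0.126 69.1
[0.003, 0.009, 0.137] [-0.0007, -0.0005, -0.0005] rows 1
```

>>> apply_moves(
  dp=[
    [0.003, 0.007, 0.06],
    [0.003, 0.007, 0.14],
    [0.003, 0.007, 0.22],
    [0.003, 0.007, 0.28],
    [0.003, 0.007, 0.312],
    [0.003, 0.007, 0.312],
    [0.003, 0.007, 0.312],
  ],
  rotation=[
    [0, 0, -0.0005],
    [0, 0, -0.0005],
    [0, 0, -0.0005],
    [0, 0, -0.0005],
    [0, 0, -0.0005],
    [0, 0, -0.0005],
    [0, 0, -0.0005],
  ],
)

```text
time: 14.4
ee_pos: [0.6172, 0.0595, 0.1655]
ee_rot: [0.666, 0.746, 0.0, -0.002]
wrist_force: [0.1, -0.2, -2.8]
gripper_width: 0.124
grip_force: 69.0
```

```bash
python3 - <<'E'
from h import *
plan()
w=cam('wrist'); s=cam('scene')
o=np.zeros((600,800,3),np.uint8); o[:420,:]=cv2.resize(s[0][212:317,230:430],None,fx=4,fy=4,interpolation=cv2.INTER_CUBIC)
o[420:600,:200]=w[0][180:360,440:640]; o[420:600,200:800]=cv2.resize(w[0][220:340,240:640],(600,180))
save('c2',o)
for p in((.7005,.0668,.13),): print(proj(w,p),proj(s,p))
E
```

```text
now 14.4 [0.6172 0.0595 0.1655] 6.5 F [ 0.1 -0.2 -2.8] w 0.124 69.0
[511.90890358 275.36735497] [332.32473395 280.23083329]
```

View pics/c2.png

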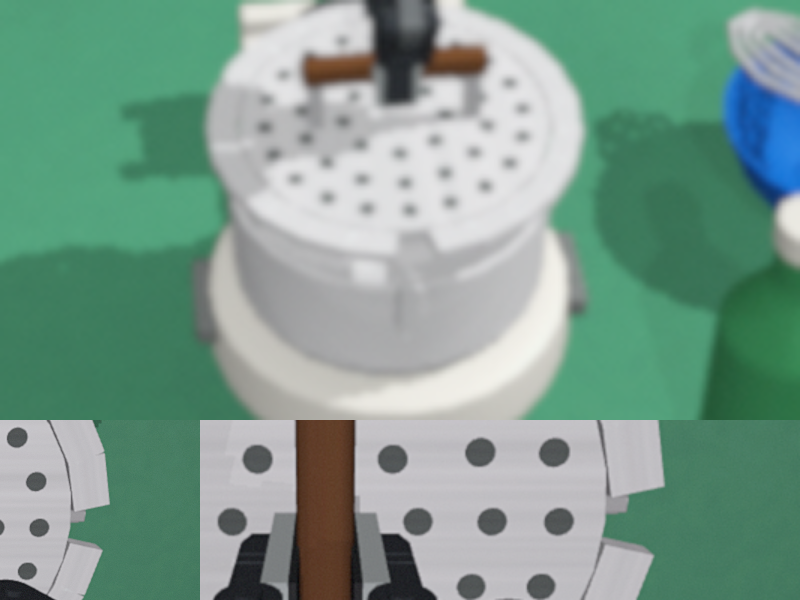

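The wrist view shows the key nose through the notch at image (517,276), with the notch centre near (511,287). I'll compare the two at their own heights.

```bash
python3 - <<'E'
from h import *
w=cam('wrist'); s=cam('scene'); st=state(); M=R.from_quat(st['ee_rot']); e=st['ee_pos']; z=e[2]-.0172
f=lambda p:np.round(1e3*M.inv().apply(p-e),1)
for n,u,v,h in(('in up',510,273,z),('in lo',512,301,z),('out up',549,264,z),('out lo',543,309,z),('nose',517,276,.13),('nose top edge',517,269,.13),('nose low edge',517,283,.13)): print(n,f(ray(w,u,v,h)))
g=lambda x,y,h:f(ray(s,230+x/4-.4,212+y/4-.4,h))
print('scene: notch outer corners, inner',g(398,258,z),g(437,250,z),g(400,234,z),g(430,231,z),'nose',g(416,285,.13))
print('key est',f(np.array([.7005,.0668,.13])), 'proj', 4*(proj(s,(.7005,.0668,.13))-[230,212]))
# rim vs tray left/right extents in scene
print('cooker axis',f(np.array([.617,.0577,.115])))
E
```

```text
in up [ 5.9 74.3 17.1]
in lo [-6.3 76.5 17.1]
out up [ 9.7 89.4 17.1]
out lo [-9.9 89.7 17. ]
nose [-2.9 86.4 35.9]
nose top edge [ 0.4 86.  35.9]
nose low edge [-6.3 86.8 35.9]
scene: notch outer corners, inner [-9.4 90.  17. ] [ 8.8 86.9 17.1] [-6.7 75.2 17.1] [ 7.2 74.7 17.1] nose [-0.9 90.  35.9]
key est [-2.5 83.3 35.9] proj [409.29893581 272.92333315]
cooker axis [-2.1 -0.7 51. ]
```

>>> apply_moves(
  dp=[
    [-0.01, 0.002, 0.01],
    [-0.01, 0.002, 0.03],
    [-0.01, 0.002, 0.05],
    [-0.01, 0.002, 0.065],
    [-0.01, 0.002, 0.08],
    [-0.01, 0.002, 0.09],
    [-0.01, 0.002, 0.1],
    [-0.01, 0.002, 0.1],
  ],
  rotation=[
    [0, 0, 0.0005],
    [0, 0, 0.0005],
    [0, 0, 0.0005],
    [0, 0, 0.0005],
    [0, 0, 0.0005],
    [0, 0, 0.0005],
    [0, 0, 0.0005],
    [0, 0, 0.0005],
  ],
)

```text
time: 15.4
ee_pos: [0.6173, 0.0578, 0.1448]
ee_rot: [0.667, 0.745, -0.0, -0.003]
wrist_force: [-0.2, -0.9, -2.6]
gripper_width: 0.12
grip_force: 69.1
```

>>> apply_moves(
  dp=[
    [0, 0, 0.005],
    [0, 0, 0.01],
    [0, 0, 0.015],
    [0, 0, 0.02],
    [0, 0, 0.024],
    [0, 0, 0.028],
    [0, 0, 0.032],
    [0, 0, 0.032],
  ],
  rotation=[
    [0, 0, 0],
    [0, 0, 0],
    [0, 0, 0],
    [0, 0, 0],
    [0, 0, 0],
    [0, 0, 0],
    [0, 0, 0],
    [0, 0, 0],
  ],
)

```text
time: 16.2
ee_pos: [0.6175, 0.0578, 0.1387]
ee_rot: [0.667, 0.745, 0.0, -0.003]
wrist_force: [-0.4, 0.4, -2.4]
gripper_width: 0.128
grip_force: 69.1
```

>>> apply_moves(
  dp=[
    [0, 0, 0.004],
    [0, 0, 0.008],
    [0, 0, 0.012],
    [0, 0, 0.012],
  ],
  rotation=[
    [0, 0, 0],
    [0, 0, 0],
    [0, 0, 0],
    [0, 0, 0],
  ],
)

```text
time: 16.6
ee_pos: [0.6175, 0.0579, 0.1382]
ee_rot: [0.667, 0.745, 0.001, -0.002]
wrist_force: [-3.9, 0.1, 7.3]
gripper_width: 0.123
grip_force: 70.5
```

>>> apply_moves(
  dp=[
    [0, 0, -0.005],
    [0, 0, -0.006],
    [0, 0, -0.006],
    [0, 0, -0.006],
  ],
  rotation=[
    [0, 0, 0],
    [0, 0, 0],
    [0, 0, 0],
    [0, 0, 0],
  ],
  fingers=0.3,
)

```text
time: 17.0
ee_pos: [0.6175, 0.0578, 0.1374]
ee_rot: [0.667, 0.745, 0.0, -0.003]
wrist_force: [-0.4, -0.2, 0.4]
gripper_width: 0.349
grip_force: 0.0
```

>>> apply_moves(
  dp=[
    [0, 0, -0.05],
    [0, 0, -0.15],
    [0, 0, -0.3],
    [0, 0, -0.45],
    [0, 0, -0.6],
    [0, 0, -0.6],
  ],
  rotation=[
    [0, 0, 0],
    [0, 0, 0],
    [0, 0, 0],
    [0, 0, 0],
    [0, 0, 0],
    [0, 0, 0],
  ],
)

```text
time: 17.6
ee_pos: [0.6205, 0.0575, 0.2633]
ee_rot: [0.667, 0.745, 0.004, 0.001]
wrist_force: [0.5, -0.5, 1.4]
gripper_width: 0.349
grip_force: 0.0
```

```bash
python3 - <<'E'
from h import *
w=cam('wrist'); s=cam('scene')
o=np.zeros((600,800,3),np.uint8); o[:420,:]=cv2.resize(s[0][212:317,230:430],None,fx=4,fy=4,interpolation=cv2.INTER_CUBIC)
o[420:600,:240]=cv2.resize(w[0],(240,180)); o[420:600,240:800]=cv2.resize(w[0][150:270,267:640],(560,180)); save('c3',o)
# cooker -> wheel top in world
a=np.radians(6.3); ax=np.array([np.cos(a),np.sin(a)]); P=np.array([.617,.0577])-.165*ax; print('wheel',P)
plan((.54,.05,.26,6.3),(*P,.2,6.3))
E
```

```text
wheel [0.45299644 0.03959384]
now 17.7 [0.6186 0.0574 0.2588] 6.3 F [-0.8 -0.2 -0.1] w 0.347 0.0
[0.006, -0.394, -0.006] [-0.0001, -0.0006, -0.0] rows 2
[-0.004, -0.438, 0.3] [0.0, 0.0, 0.0] rows 3
```

View pics/c3.png

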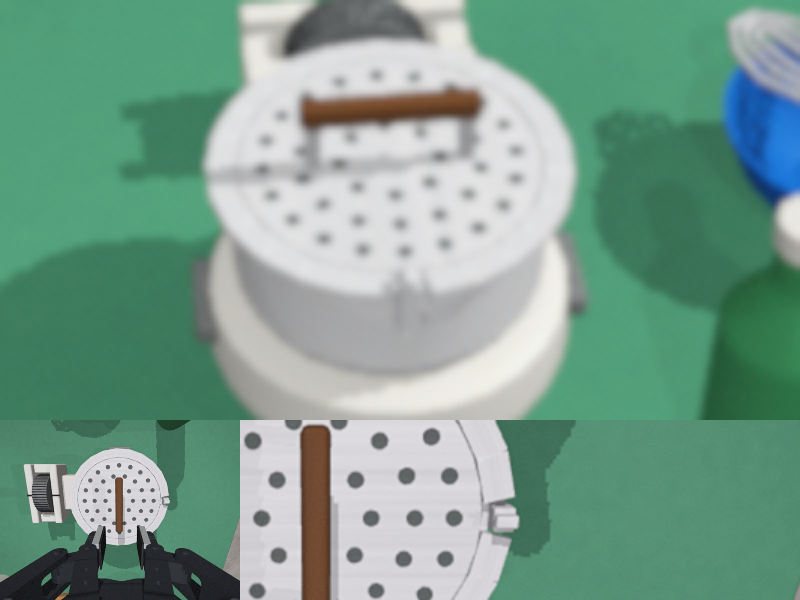

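The tray sits flat with the key nose in the notch at wrist crop pixel (503,517), and both flange sides rest evenly. Next is the wheel, with the gripper shut.

```bash
python3 - <<'E'
from h import *
plan((.54,.045,.26,6.3),(.4544,.0267,.18,6.3),(.4544,.0267,.095,6.3),(.4544,.0267,.080,6.3),(.4516,.0525,.080,6.3),(.4516,.0525,.1,6.3))
w=cam('wrist')
def prof():
    # grey values along the wheel's rim arc, by wheel angle from the top toward +y
    a=np.radians(6.3); X=np.array([np.cos(a),np.sin(a),0]);Y=np.array([-np.sin(a),np.cos(a),0]); C=np.array([.453,.0396,.043]); g=cv2.cvtColor(w[0],cv2.COLOR_RGB2GRAY)
    for d in range(-80,81,5):
        t=np.radians(d); v=[g[tuple(np.round(proj(w,C+.042*(np.sin(t)*Y+np.cos(t)*[0,0,1])+x*X)).astype(int)[::-1])] for x in(-.008,0,.008)]; print(d,v,end=' ')
prof()
E
```

```text
now 17.7 [0.6186 0.0574 0.2588] 6.3 F [-0.8 -0.2 -0.1] w 0.347 0.0
[-0.018, -0.397, -0.006] [-0.0001, -0.0006, -0.0] rows 2
[-0.044, -0.435, 0.4] [0.0, 0.0, 0.0] rows 3
[0.0, 0.0, 0.425] [0.0, 0.0, 0.0] rows 2
[0.0, 0.0, 0.075] [0.0, 0.0, 0.0] rows 1
[0.13, 0.0, 0.0] [0.0, 0.0, 0.0] rows 1
[0.0, 0.0, -0.1] [0.0, 0.0, 0.0] rows 1Traceback (most recent call last):
  File "<stdin>", line 9, in <module>
  File "<stdin>", line 8, in prof
TypeError: can't multiply sequence by non-int of type 'numpy.float64'
```

>>> apply_moves(
  dp=[
    [-0.018, -0.397, -0.006],
    [-0.018, -0.397, -0.006],
    [-0.018, -0.397, -0.006],
    [-0.018, -0.397, -0.006],
  ],
  rotation=[
    [0, 0, 0],
    [0, 0, 0],
    [0, 0, 0],
    [0, 0, 0],
  ],
  fingers=1,
  newtons=40,
)

```text
time: 18.15
ee_pos: [0.5386, 0.045, 0.2582]
ee_rot: [0.667, 0.745, -0.0, -0.003]
wrist_force: [1.2, 0.2, -0.2]
gripper_width: 0.002
grip_force: 0.0
```

>>> apply_moves(
  dp=[
    [-0.044, -0.435, 0.4],
    [-0.044, -0.435, 0.4],
    [-0.044, -0.435, 0.4],
    [-0.044, -0.435, 0.4],
    [-0.044, -0.435, 0.4],
    [-0.044, -0.435, 0.4],
  ],
  rotation=[
    [0, 0, 0],
    [0, 0, 0],
    [0, 0, 0],
    [0, 0, 0],
    [0, 0, 0],
    [0, 0, 0],
  ],
)

```text
time: 18.75
ee_pos: [0.457, 0.0274, 0.1807]
ee_rot: [0.667, 0.745, 0.002, -0.001]
wrist_force: [0.5, 0.3, 1.3]
gripper_width: -0.001
grip_force: 0.0
```

>>> apply_moves(
  dp=[
    [0, 0, 0.15],
    [0, 0, 0.3],
    [0, 0, 0.38],
    [0, 0, 0.4],
    [0, 0, 0.4],
    [0, 0, 0.4],
  ],
  rotation=[
    [0, 0, 0],
    [0, 0, 0],
    [0, 0, 0],
    [0, 0, 0],
    [0, 0, 0],
    [0, 0, 0],
  ],
)

```text
time: 19.35
ee_pos: [0.4552, 0.0275, 0.1005]
ee_rot: [0.667, 0.745, 0.001, -0.002]
wrist_force: [-0.1, -0.0, -0.6]
gripper_width: -0.001
grip_force: 0.0
```

```bash
cat >> h.py <<'E'
def prof(w):
    # grey values along the wheel's rim, by angle from its top toward the cooker's +y (deg), mean of 3 places across
    a=np.radians(6.3); X=np.array([np.cos(a),np.sin(a),0]);Y=np.array([-np.sin(a),np.cos(a),0]); Z=np.array([0,0,1.]); C=np.array([.453,.0396,.043]); g=cv2.cvtColor(w[0],cv2.COLOR_RGB2GRAY); o=[]
    for d in range(-80,81,5):
        t=np.radians(d); q=[np.round(proj(w,C+.042*(np.sin(t)*Y+np.cos(t)*Z)+x*X)).astype(int) for x in(-.008,0,.008)]
        o.append((d,[int(g[v,u]) if 0<=u<640 and 0<=v<480 else -1 for u,v in q]))
    print(*o)
E
python3 - <<'E'
from h import *
plan((.4544,.0267,.0795,6.3))
E
```

```text
now 19.35 [0.4552 0.0275 0.1005] 6.3 F [-0.1 -0.  -0.6] w -0.001 0.0
[-0.004, -0.004, 0.105] [-0.0001, -0.0006, 0.0] rows 1
```

>>> apply_moves(
  dp=[
    [-0.004, -0.004, 0.04],
    [-0.004, -0.004, 0.07],
    [-0.004, -0.004, 0.09],
    [-0.004, -0.004, 0.105],
    [-0.004, -0.004, 0.105],
  ],
  rotation=[
    [0, 0, 0],
    [0, 0, 0],
    [0, 0, 0],
    [0, 0, 0],
    [0, 0, 0],
  ],
)

```text
time: 19.85
ee_pos: [0.4532, 0.0264, 0.0788]
ee_rot: [0.667, 0.745, 0.001, -0.002]
wrist_force: [-1.0, -1.3, 8.6]
gripper_width: 0.002
grip_force: 4.3
```

>>> apply_moves(
  dp=[
    [0.02, 0, 0],
    [0.04, 0, 0],
    [0.06, 0, 0],
    [0.08, 0, 0],
    [0.1, 0, 0],
    [0.12, 0, 0],
    [0.13, 0, 0],
    [0.13, 0, 0],
  ],
  rotation=[
    [0, 0, 0],
    [0, 0, 0],
    [0, 0, 0],
    [0, 0, 0],
    [0, 0, 0],
    [0, 0, 0],
    [0, 0, 0],
    [0, 0, 0],
  ],
)

```text
time: 20.65
ee_pos: [0.4502, 0.0526, 0.0792]
ee_rot: [0.667, 0.745, 0.001, -0.002]
wrist_force: [-0.9, -0.1, 8.1]
gripper_width: -0.004
grip_force: 4.0
```

>>> apply_moves(
  dp=[
    [0, 0, -0.05],
    [0, 0, -0.15],
    [0, 0, -0.35],
    [0, 0, -0.5],
    [0, 0, -0.5],
  ],
  rotation=[
    [0, 0, 0],
    [0, 0, 0],
    [0, 0, 0],
    [0, 0, 0],
    [0, 0, 0],
  ],
)

```text
time: 21.15
ee_pos: [0.4529, 0.0523, 0.1825]
ee_rot: [0.667, 0.745, 0.003, -0.0]
wrist_force: [0.6, -0.1, -0.4]
gripper_width: -0.004
grip_force: 0.0
```

```bash
python3 - <<'E'
from h import *
plan((.4544,.0267,.1,6.3))
for n in('wrist','scene','top'):
    w=cam(n); print(n); prof(w); np.save(n+'_w1.npy',w[0])
E
```

```text
now 21.15 [0.4529 0.0523 0.1825] 6.3 F [ 0.6 -0.1 -0.4] w -0.004 0.0
[-0.13, -0.008, 0.412] [0.0007, -0.0007, -0.0] rows 2
wrist
(-80, [143, 33, 146]) (-75, [148, 39, 145]) (-70, [144, 33, 146]) (-65, [144, 33, 146]) (-60, [144, 33, 146]) (-55, [145, 39, 144]) (-50, [145, 34, 144]) (-45, [145, 32, 142]) (-40, [144, 31, 145]) (-35, [144, 30, 146]) (-30, [142, 36, 144]) (-25, [38, 39, 39]) (-20, [95, 114, 112]) (-15, [90, 89, 77]) (-10, [78, 63, 77]) (-5, [118, 128, 127]) (0, [70, 55, 62]) (5, [84, 115, 116]) (10, [137, 139, 138]) (15, [110, 108, 112]) (20, [95, 68, 123]) (25, [150, 149, 147]) (30, [93, 93, 95]) (35, [51, 69, 78]) (40, [141, 141, 139]) (45, [103, 105, 101]) (50, [40, 44, 42]) (55, [131, 129, 126]) (60, [75, 76, 78]) (65, [45, 45, 42]) (70, [95, 92, 92]) (75, [46, 55, 59]) (80, [26, 42, 37])
scene
(-80, [132, 164, 223]) (-75, [140, 158, 205]) (-70, [164, 155, 179]) (-65, [164, 158, 172]) (-60, [140, 157, 142]) (-55, [101, 114, 129]) (-50, [93, 75, 90]) (-45, [96, 73, 74]) (-40, [84, 78, 78]) (-35, [90, 84, 82]) (-30, [90, 90, 86]) (-25, [92, 92, 90]) (-20, [94, 97, 92])
[... 371 characters left out ...]
, 166, 217]) (75, [139, 201, 222]) (80, [166, 217, 222])
top
(-80, [65, 74, 71]) (-75, [75, 74, 71]) (-70, [75, 74, 75]) (-65, [75, 75, 75]) (-60, [75, 76, 77]) (-55, [77, 76, 77]) (-50, [76, 77, 77]) (-45, [72, 76, 78]) (-40, [54, 62, 69]) (-35, [49, 46, 48]) (-30, [65, 59, 74]) (-25, [80, 83, 80]) (-20, [82, 81, 82]) (-15, [82, 82, 80]) (-10, [82, 83, 81]) (-5, [81, 82, 81]) (0, [81, 83, 82]) (5, [81, 81, 82]) (10, [83, 83, 82]) (15, [81, 82, 82]) (20, [81, 84, 82]) (25, [82, 83, 82]) (30, [82, 81, 83]) (35, [82, 82, 81]) (40, [82, 82, 82]) (45, [82, 81, 81]) (50, [81, 83, 82]) (55, [83, 81, 81]) (60, [81, 82, 81]) (65, [80, 82, 80]) (70, [80, 81, 80]) (75, [81, 81, 81]) (80, [81, 81, 83])
```

>>> apply_moves(
  dp=[
    [-0.128, 0, 0.2],
    [-0.128, 0, 0.38],
    [-0.128, 0, 0.45],
    [-0.128, 0, 0.49],
    [-0.128, 0, 0.515],
    [-0.128, 0, 0.515],
    [-0.128, 0, 0.515],
  ],
  rotation=[
    [0, 0, 0],
    [0, 0, 0],
    [0, 0, 0],
    [0, 0, 0],
    [0, 0, 0],
    [0, 0, 0],
    [0, 0, 0],
  ],
)

```text
time: 22.0
ee_pos: [0.4489, 0.0259, 0.0761]
ee_rot: [0.667, 0.745, -0.003, -0.004]
wrist_force: [-9.9, -4.1, 21.6]
gripper_width: -0.003
grip_force: 10.8
```

>>> apply_moves(
  dp=[
    [0.02, 0, 0],
    [0.04, 0, 0],
    [0.06, 0, 0],
    [0.08, 0, 0],
    [0.1, 0, 0],
    [0.12, 0, 0],
    [0.13, 0, 0],
    [0.13, 0, 0],
  ],
  rotation=[
    [0, 0, 0],
    [0, 0, 0],
    [0, 0, 0],
    [0, 0, 0],
    [0, 0, 0],
    [0, 0, 0],
    [0, 0, 0],
    [0, 0, 0],
  ],
)

```text
time: 22.8
ee_pos: [0.4458, 0.0533, 0.0758]
ee_rot: [0.667, 0.745, -0.002, -0.005]
wrist_force: [-8.7, 1.2, 18.1]
gripper_width: -0.002
grip_force: 8.8
```

>>> apply_moves(
  dp=[
    [0, 0, -0.05],
    [0, 0, -0.15],
    [0, 0, -0.35],
    [0, 0, -0.5],
    [0, 0, -0.5],
  ],
  rotation=[
    [0, 0, 0],
    [0, 0, 0],
    [0, 0, 0],
    [0, 0, 0],
    [0, 0, 0],
  ],
)

```text
time: 23.3
ee_pos: [0.4527, 0.0528, 0.1788]
ee_rot: [0.667, 0.745, 0.003, -0.0]
wrist_force: [1.0, 0.6, -0.4]
gripper_width: 0.004
grip_force: 0.0
```

```bash
cat > chk.py <<'E'
from h import *
import sys
w=cam('scene'); np.save(sys.argv[1]+'.npy',w[0]); 
plan((.4544,.0267,.1,6.3))
for n in ('scene0','scene_w1',sys.argv[1]): print(n); prof((np.load(n+'.npy'),)+w[1:])
E
python3 chk.py s2
```

```text
now 23.35 [0.4513 0.0527 0.1768] 6.3 F [-0.8 -0.1 -0.9] w -0.0 0.0
[-0.132, 0.001, 0.383] [0.0001, -0.0007, 0.0] rows 2
scene0
(-80, [184, 197, 200]) (-75, [152, 201, 200]) (-70, [121, 191, 201]) (-65, [92, 180, 203]) (-60, [75, 143, 201]) (-55, [83, 115, 190]) (-50, [92, 78, 171]) (-45, [96, 73, 125]) (-40, [84, 78, 85]) (-35, [87, 86, 83]) (-30, [88, 92, 90]) (-25, [88, 91, 93]) (-20, [92, 93, 95]) (-15, [104, 95, 95]) (-10, [100, 100, 98]) (-5, [104, 108, 107]) (0, [109, 109, 106]) (5, [109, 106, 109]) (10, [103, 113, 105]) (15, [108, 114, 101]) (20, [114, 109, 100]) (25, [120, 105, 107]) (30, [116, 98, 98]) (35, [128, 93, 100]) (40, [120, 91, 93]) (45, [123, 85, 93]) (50, [117, 87, 91]) (55, [115, 90, 83]) (60, [115, 99, 92]) (65, [111, 120, 137]) (70, [131, 116, 191]) (75, [120, 158, 217]) (80, [116, 191, 227])
scene_w1
(-80, [132, 164, 223]) (-75, [140, 158, 205]) (-70, [164, 155, 179]) (-65, [164, 158, 172]) (-60, [140, 157, 142]) (-55, [101, 114, 129]) (-50, [93, 75, 90]) (-45, [96, 73, 74]) (-40, [84, 78, 78]) (-35, [90, 84, 82]) (-30, [90, 90, 86]) (-25, [92, 92, 90]) (-20,
[... 450 characters left out ...]
 [86, 153, 224]) (-75, [90, 95, 200]) (-70, [68, 61, 155]) (-65, [81, 58, 112]) (-60, [71, 61, 87]) (-55, [83, 64, 68]) (-50, [91, 64, 74]) (-45, [105, 78, 73]) (-40, [127, 118, 131]) (-35, [172, 181, 173]) (-30, [166, 171, 174]) (-25, [121, 130, 112]) (-20, [98, 95, 96]) (-15, [103, 100, 94]) (-10, [101, 103, 95]) (-5, [103, 107, 103]) (0, [111, 109, 104]) (5, [110, 107, 110]) (10, [106, 111, 107]) (15, [104, 111, 105]) (20, [112, 109, 105]) (25, [116, 105, 108]) (30, [114, 98, 99]) (35, [127, 94, 100]) (40, [121, 91, 92]) (45, [125, 86, 91]) (50, [116, 83, 91]) (55, [115, 83, 122]) (60, [115, 105, 164]) (65, [112, 140, 201]) (70, [140, 166, 217]) (75, [140, 201, 222]) (80, [166, 217, 221])
```

The rib's bright patch moved from -65° after the first stroke to -33° after the second, so the wheel is on click 3 and one more click remains.

>>> apply_moves(
  dp=[
    [-0.128, 0, 0.2],
    [-0.128, 0, 0.38],
    [-0.128, 0, 0.43],
    [-0.128, 0, 0.465],
    [-0.128, 0, 0.485],
    [-0.128, 0, 0.485],
    [-0.128, 0, 0.485],
  ],
  rotation=[
    [0, 0, 0],
    [0, 0, 0],
    [0, 0, 0],
    [0, 0, 0],
    [0, 0, 0],
    [0, 0, 0],
    [0, 0, 0],
  ],
)

```text
time: 24.05
ee_pos: [0.4509, 0.0273, 0.0791]
ee_rot: [0.667, 0.745, -0.001, -0.003]
wrist_force: [-6.4, -1.7, 8.8]
gripper_width: 0.004
grip_force: 4.3
```

>>> apply_moves(
  dp=[
    [0.02, 0, 0],
    [0.04, 0, 0],
    [0.06, 0, 0],
    [0.08, 0, 0],
    [0.1, 0, 0],
    [0.12, 0, 0],
    [0.125, 0, 0],
    [0.125, 0, 0],
  ],
  rotation=[
    [0, 0, 0],
    [0, 0, 0],
    [0, 0, 0],
    [0, 0, 0],
    [0, 0, 0],
    [0, 0, 0],
    [0, 0, 0],
    [0, 0, 0],
  ],
)

```text
time: 24.85
ee_pos: [0.4488, 0.0526, 0.0795]
ee_rot: [0.667, 0.745, -0.0, -0.003]
wrist_force: [-3.9, -1.1, 8.5]
gripper_width: -0.002
grip_force: 3.8
```

>>> apply_moves(
  dp=[
    [0, 0, -0.05],
    [0, 0, -0.15],
    [0, 0, -0.35],
    [0, 0, -0.5],
    [0, 0, -0.6],
    [0, 0, -0.6],
  ],
  rotation=[
    [0, 0, 0],
    [0, 0, 0],
    [0, 0, 0],
    [0, 0, 0],
    [0, 0, 0],
    [0, 0, 0],
  ],
)

```text
time: 25.45
ee_pos: [0.4534, 0.0524, 0.2025]
ee_rot: [0.667, 0.745, 0.004, 0.0]
wrist_force: [-0.4, 0.4, 0.2]
gripper_width: -0.001
grip_force: 0.0
```

```bash
python3 chk.py s3 | sed -n '1,2p;7,$p'
python3 - <<'E'
from h import *
im=np.load('s3.npy'); save('fin',cv2.resize(im[180:330,90:490],None,fx=2,fy=2,interpolation=cv2.INTER_CUBIC))
E
```

```text
now 25.5 [0.4521 0.0522 0.2006] 6.3 F [ 0.1 -0.1  0.5] w -0.001 0.0
[-0.13, -0.004, 0.502] [0.0004, -0.0007, 0.0001] rows 3
s3
(-80, [84, 153, 223]) (-75, [89, 94, 200]) (-70, [69, 58, 155]) (-65, [81, 57, 111]) (-60, [71, 58, 87]) (-55, [82, 63, 67]) (-50, [91, 66, 74]) (-45, [96, 72, 73]) (-40, [84, 77, 79]) (-35, [91, 83, 81]) (-30, [91, 91, 87]) (-25, [93, 93, 93]) (-20, [95, 94, 97]) (-15, [103, 99, 98]) (-10, [141, 126, 108]) (-5, [189, 172, 192]) (0, [196, 204, 202]) (5, [156, 133, 140]) (10, [105, 113, 107]) (15, [104, 111, 104]) (20, [111, 109, 103]) (25, [115, 105, 108]) (30, [114, 98, 99]) (35, [127, 94, 101]) (40, [120, 90, 92]) (45, [124, 85, 90]) (50, [117, 82, 90]) (55, [115, 81, 121]) (60, [115, 105, 164]) (65, [112, 138, 200]) (70, [140, 166, 217]) (75, [138, 201, 221]) (80, [166, 217, 221])
```

View pics/fin.png

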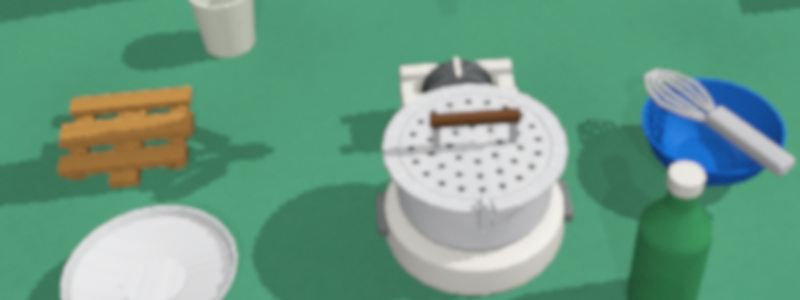

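The white line is at the top of the wheel at (457,65). The tray is seated flat with its notch at (485,205), and the whisk lies across the bowl. The lid, bottle and cup are where they were, and the gripper is clear of everything.

```bash
python3 -c "
from plant import sign_off; print(sign_off())"
```

```text
the job is handed in; nothing more can be done
None
```

The job is handed in after about 25.5 s of the 72 s allowed: the whisk rests across the blue bowl, the tray is seated flat with its notch over the key tab, the heat wheel is on the fourth click with its white line at the top, and the gripper is touching nothing.

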